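Set the slide-draining stand to its mark and lean the slide board on it

ROBOT

A 6-joint arm with a two-finger parallel gripper is mounted at the origin on the work surface. World frame = base frame: x ahead of the robot, y to its left, z up, the work surface at z = 0. Lengths are in mm, angles in rad, forces in N, time in s.
With the tool pointing down it reaches from about 325 to 875 mm from the base axis. Payload 4.4 kg.
Tool frame: the origin (TCP) lies on the centre line of the jaws, within the pads' length; the fingertips stand ahead of it and the grasp point (between the pads) lies 6 mm ahead of it (ctrl.tcp_to_tips is the z of the fingertips in the tool frame, in mm); z points along the fingers, y is the line along which they close (so a half turn about z gives the same grasp; the last joint's range is limited). The gripper opens to 85 mm and grips with 20 to 120 N. Pads are 22 mm wide; open, the fingers measure 114 mm over their backs; the gripper's body (76 mm by 85 mm) begins 54 mm behind the grasp point. The pads swing forward as they close: fully open they stand 13 mm farther back than shut.
Start: joints at [-1.395, 0.207, 1.542, -0, 1.393, -0.15], TCP at [184.026, -544.758, 219.182] pointing down, gripper open.
Joint ranges: [-2.73, 2.73], [-0.86, 2.22], [0.23, 2.46], [-1.11, 4.25], [0.08, 2.63], [-2.82, 2.82]. Speed limits (rad/s): [2.79, 2.79, 3.14, 3.14, 3.14, 3.14].

INTERFACE

Orientations are given as a 3x3 rotation matrix whose columns are the frame's x, y, z axes.
In Python, from plant import ctrl, sensors, optics gives the robot as it stands. Calls block until the motion is done:
- ctrl.move_ptp(position, orientation): joint-space move of the TCP to a pose.
- ctrl.move_l(position, rot=None, vel=150, threshold=None): straight line of the TCP; rot=None keeps the orientation; vel is the mean speed in mm/s. With threshold (N) it stops when the force on the tool has changed by that much, and returns True; else False.
- ctrl.set_joints(angles): joint-space move.
- ctrl.gripper_to(opening, force=None): finger opening in mm; force is the grip in N (None keeps the last); returns when the fingers have stopped.
- ctrl.hold(seconds).
- ctrl.solve_ik(position, orientation): joint angles nearest the present ones, or None.
- sensors.read_state(): the state.
- optics.grab_frame(name): name is "scene" or "top" or "wrist"; returns (picture, depth): 420x560x3 uint8, red, green, blue; 420x560 float32, mm along the optical axis (not along the pixel's ray), 0 where there is no reading.
- optics.camera_params(name): a dict with "mtx" (3x3 intrinsics, pixels), "R" (3x3) and "t" (3): a world point X has camera coordinates R X + t; the wrist camera has in their place "T_tool_cam" (4x4, takes a point from camera to tool coordinates, whose origin is the TCP and whose axes are the flange's). Camera axes: x right, y down, z forward; pixel columns grow to the right and rows downward; lengths in mm; the calibration is good to about 2 mm. A picture is of the moment at which its call begins: read the wrist's pose just before it. camera_params takes no time and is no camera call.
A pose or a line that the arm cannot do raises ctrl.MotionError and nothing moves.
- ctrl.finish_job(): hands the job in; it is judged then, once.
The state is a dict: "t": time; "q": joint angles; "qvel": joint speeds; "tau": joint torques, N m; "eef_pos": TCP position; "eef_rot": TCP orientation; "force": force on the tool from outside, world axes, zero at the start; "wrist_torque": the same for the moment, N m; "grip_width": finger opening in mm; "grasp_force": force on a finger pad.
Only numpy, scipy, OpenCV 4.12 (cv2) and the standard library are available. Lean on these libraries where they do the work, as an engineer would, in place of code of your own. Each camera call takes 0.05 s, during which the arm holds its last target. There are 200 camera calls.

TASK

On the draining stand, turn the crank until the rest's pointer lines up with the tip of the arrow-nosed rider (not the square one). Then lean the slide board, slides up, on the rest: one short edge down on the base plate close behind the front lip, the board square to the stand and centred between the posts, its upper part lying on the cross bar. Move the rest only by its crank, leave the pointer on the mark, and leave the bottles, jar, dish, slide box and forceps where they are.

Things in the scene. Friction and masses are not known exactly. Their poses are not given: they have to be found in the camera images.
- stand: fixed draining stand, white. Origin: on the table top, under the middle of its main base plate; x runs from its front lip to its back (roughly the robot's left to right, world -y), y towards the crank (roughly away from the robot), z up. Base plate 8 mm thick: x -80 to 90, y -70 to 70 mm, with a wing (x -30 to 90, y 70 to 200 mm) that carries the scale rail and the crank's gear box
- lip (a point): point on the stand where the back face of the front lip meets the base plate, in the middle of the lip's length (stand x -62, y 0, z 8 mm); same axes as the stand. The lip is 8 mm thick, 120 mm long across y and rises 14 mm above the plate
- rest: sliding rest, driven by the crank along the stand's x: a 10 mm round steel cross bar along y on two posts (inner faces at y +-56 mm, 10 mm thick in x, ending 78 mm above the table). Bar axis right above this origin, 70 mm above the table; origin 8 mm above the table. Travel +-27.5 mm about stand x 40.5 mm. Its gear locks it: it moves only by the crank
- pointer (a point): tip of the small dark pointer on the rest, at stand y 87.5 mm, 44 mm above the table; it moves with the rest (same x as the bar's axis), points to +y, at the riders
- arrow_rider: fixed brass rider on the scale rail with an arrow-shaped nose (seen from above) that points to -y, at the pointer; 20 mm wide in x, 24 mm high, top 44 mm above the table. THE MARK. Axes as the stand. May be on either side of the other rider
- arrow_tip (a point): tip of the arrow rider's nose, on its top face; axes as the stand. The pointer is aligned when pointer and arrow tip have the same x along the stand
- square_rider: the other fixed brass rider on the same rail, plain square front, 20 x 24 mm, 24 mm high; not the mark
- crank (a joint): angle of the crank about its upright axis, rad, positive counter-clockwise seen from above; limits +-3.44. 1 rad moves rest and pointer 8 mm to the stand's +x; at 0 the pin stands on the stand's -x side of the axis. Stiff (about 6 N at the pin) and stays where it is left
- crank_axis (a point): on the crank's axis, at the top of the crank arm, 50 mm above the table (stand x 20, y 165 mm); hub radius 14 mm, top 52 mm above the table; nothing higher within the pin's circle
- crank_pin (a point): centre of the top of the crank's upright black pin, 12 mm in diameter, 36 mm off the axis; the pin rises 36 mm above the arm, from 50 to 86 mm above the table
- board: loose white slide board 160 (x) x 90 (y) x 8 mm with glass slides fixed on top and a grip rib in the middle: 44 (x) x 16 (y) mm, rising 26 mm above the board's top face. Origin: centre of the underside, z out of the rib side. 0.25 kg. Starts lying flat on the table, rib up; alike end for end
- end_a (a point): middle of the board's short lower edge at its +x end (underside)
- end_b (a point): middle of the board's short lower edge at its -x end (underside)
- dropper: bystander: amber dropper bottle, radius 17, height 75 mm, loose, origin under its centre
- jar: bystander: open glass jar, radius 26, height 58 mm, loose, origin under its centre
- dish: bystander: flat clear dish, radius 36, height 15 mm, loose, origin under its centre
- slidebox: bystander: closed pale yellow slide box 100 (x) x 180 (y) x 32 mm, loose, origin under its centre
- oil: bystander: amber jar with white cap, radius 22, height 90 mm, loose, origin under its centre
- forceps: bystander: steel forceps lying along their x, 130 x 18 x 7 mm, loose, origin on the table near the middle
- wash: bystander: white wash bottle with red cap, radius 30, height 150 mm, loose, origin under its centre
Not all that is in view belongs to the job. What is shaped like the board but turquoise is not meant.

How it is judged:
By the outcome, as a careful person would: the job done as asked, in the order asked, and still so for the second after the job is handed in, with the robot touching nothing.
It also fails if it takes over 72 s, if anything falls off the work surface, if the arm or the gripper's body presses on something with over 40 N, if the wrist force passes 120 N, or if a joint passes its speed limit or range.

## Working session

There is one attempt and no reset: what is moved stays moved. The work goes in short steps, each a Python script; the robot and the scene stay as the last script left them, time stands still between calls to the robot, and variables do not carry over. Pictures are saved under pics/ and viewed, at most 13 in all, crops included, and the job is handed in when it is done.

```bash
ls; mkdir -p pics; python3 - <<'E'
from plant import ctrl,sensors,optics
import cv2,numpy as np,pickle
d={}
for n in("scene","top"):
    p,z=optics.grab_frame(n); d[n]=(p,z,optics.camera_params(n)); cv2.imwrite(f"pics/{n}0.png",p[...,::-1])
    c=d[n][2]; print(n,c["mtx"].tolist(),(-c["R"].T@c["t"]).round(),c["R"].round(3).tolist(),(z>0).mean())
pickle.dump(d,open("f0.pkl","wb"))
print(optics.camera_params("wrist"),ctrl.tcp_to_tips,sensors.read_state()["t"])
E
```

```text
pics
scene [[384.114447662262, 0.0, 285.4296356706729], [0.0, 384.114447662262, 210.6463848955665], [0.0, 0.0, 1.0]] [ 957. -496.  781.] [[0.818, 0.576, -0.002], [0.405, -0.577, -0.709], [-0.409, 0.579, -0.705]] 0.9960501700680272
top [[457.8420887781745, 0.0, 278.01914127336], [0.0, 457.8420887781745, 210.575244798963], [0.0, 0.0, 1.0]] [ 321.   53. 1486.] [[0.022, -1.0, 0.005], [-0.988, -0.023, -0.152], [0.152, -0.001, -0.988]] 0.9959863945578231
{'mtx': array([[303.80895033,   0.        , 282.10138974],
       [  0.        , 303.80895033, 210.83910594],
       [  0.        ,   0.        ,   1.        ]]), 'T_tool_cam': array([[-1.65962520e-03, -9.63760939e-01, -2.66762249e-01,
         6.72592285e+01],
       [ 9.99998559e-01, -1.50424024e-03, -7.86823554e-04,
        -7.41401175e-01],
       [ 3.57035298e-04, -2.66763171e-01,  9.63762047e-01,
        -1.54552564e+02],
       [ 0.00000000e+00,  0.00000000e+00,  0.00000000e+00,
         1.00000000e+00]])} 25.0 0.1
```

View pics/top0.png

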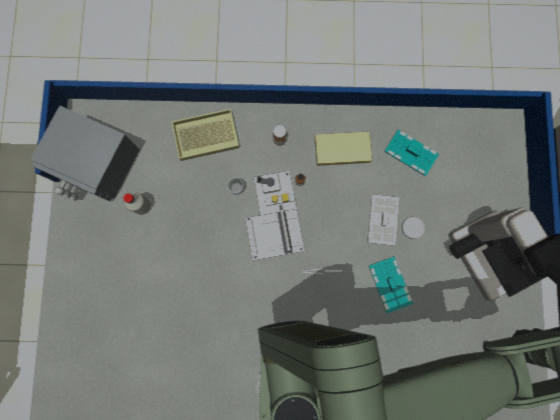

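View pics/scene0.png

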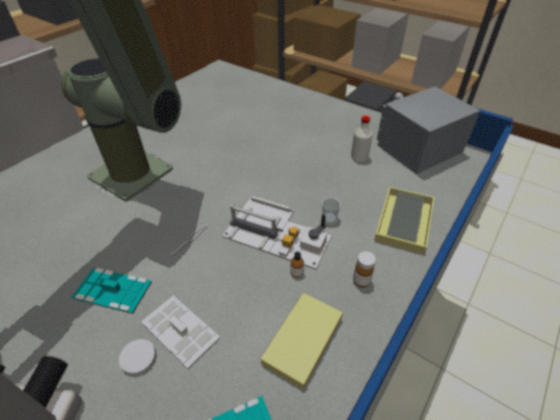

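The top view shows the stand near (275,215), with its riders at (274,199) and (285,198). The bar runs from (281,210) to (288,252), and the crank pin is near (260,180). There are three board-shaped things: white at (384,220), and turquoise at (391,284) and (412,152). The white one is meant. I'll locate it roughly, then look with the wrist camera.

```bash
cat > h.py <<'E'
from plant import ctrl,sensors,optics
import cv2,numpy as np
def pose(ang):
    """tool down; tool y axis (closing) at world angle ang"""
    y=np.array([np.cos(ang),np.sin(ang),0]);z=np.array([0,0,-1.]);return np.c_[np.cross(y,z),y,z]
def ray(name,uv,z,cam=None,st=None):
    c=cam or optics.camera_params(name); uv=np.atleast_2d(np.asarray(uv,float))
    d=np.c_[uv,np.ones(len(uv))]@np.linalg.inv(c["mtx"]).T
    if name=="wrist":
        T=c["T_tool_cam"];R=st["eef_rot"]@T[:3,:3];o=st["eef_rot"]@T[:3,3]+st["eef_pos"]
    else: R=c["R"].T;o=-R@c["t"]
    d=d@R.T
    return o+d*((z-o[2])/d[:,2])[:,None]
def wrist(fn):
    s=sensors.read_state();s={k:np.array(v) for k,v in s.items()}
    p,d=optics.grab_frame("wrist");cv2.imwrite(f"pics/{fn}.png",p[...,::-1])
    np.savez(f"{fn}.npz",p=p,d=d,pos=s["eef_pos"],rot=s["eef_rot"]);return p,d,s
E
python3 - <<'E'
from h import *
import pickle
d=pickle.load(open("f0.pkl","rb"))
p,z,c=d["top"]
hsv=cv2.cvtColor(p,cv2.COLOR_RGB2HSV)
m=((hsv[...,2]>185)&(hsv[...,1]<40)).astype(np.uint8); m[:110]=0;m[:,:60]=0
m=cv2.morphologyEx(m,cv2.MORPH_CLOSE,np.ones((5,5)))
for k in cv2.findContours(m,0,2)[0]:
    if cv2.contourArea(k)>300:
        r=cv2.minAreaRect(k);b=cv2.boxPoints(r);print(r);print(ray("top",b,8,c).round(0)[:,:2].tolist())
for n,uv,h in(("riderL",(274,199),44),("riderR",(285,198),44),("bar0",(281,210),70),("bar1",(288,252),70),("pin",(260,180),86),("rib",(384,219),34)):print(n,ray("top",uv,h,c).round(0)[0])
E
```

```text
riderL [580.  65.  44.]
riderR [584.  30.  44.]
bar0 [541.  42.  70.]
bar1 [410.  17.  70.]
pin [632. 110.  86.]
rib [ 525. -289.   34.]
```

```bash
python3 - <<'E'
from h import *
s=sensors.read_state();print(np.round(s["eef_rot"],2).tolist())
a=np.arctan2(s["eef_rot"][1][1],s["eef_rot"][0][1]);print(a)
for pt,fn,A in(((525,-289,200),"w_board",(a,np.pi/2)),((540,50,190),"w_stand",(np.pi/2,))):
    ctrl.move_ptp(pt,pose(-1.6) if A[0]<0 else pose(1.54))
    wrist(fn);print(sensors.read_state()["t"],np.round(sensors.read_state()["q"],2))
E
```

```text
[[0.95, 0.32, -0.0], [0.32, -0.95, 0.0], [0.0, -0.0, -1.0]]
-1.2450076920973383
1.725 [-0.65  0.27  1.5  -0.    1.37  0.95]
3.9583 [-0.07  0.16  1.65 -0.    1.32 -1.61]
```

View pics/w_stand.png

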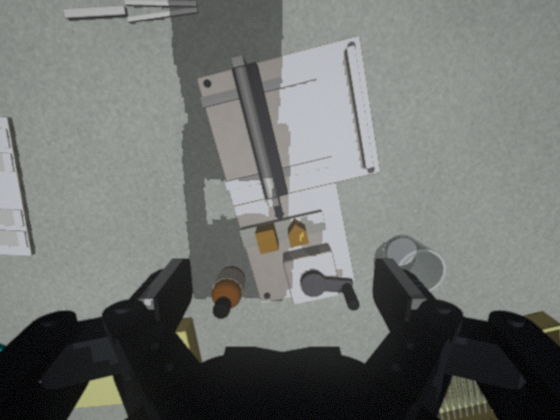

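View pics/w_board.png

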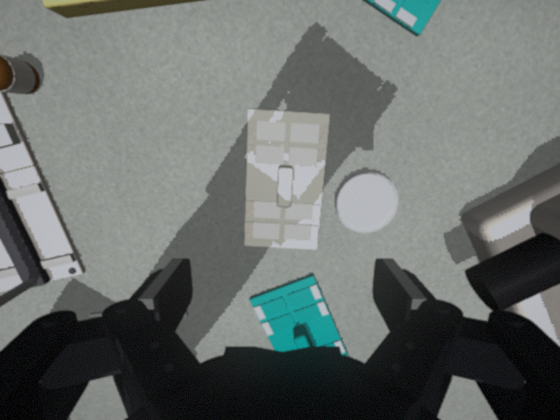

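w_stand (view turned by 180°): the plate corners are near (198,78), (358,38), (380,170) and (215,205), with the lip at (361,110). There are two riders. The square one is at (267,239); (298,232) has a nose pointing at the bar, so it fits as the arrow rider. The pin top is near (352,299). w_board: white board with corners at (248,110), (329,115), (318,249) and (244,247), rib at (286,186). I'll confirm the riders in an enlarged crop.

```bash
python3 - <<'E'
import cv2
p=cv2.imread("pics/w_stand.png")[195:315,230:370]
cv2.imwrite("pics/crop1.png",cv2.resize(p,None,fx=5,fy=5,interpolation=cv2.INTER_CUBIC))
E
```

```text
(no output)
```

View pics/crop1.png

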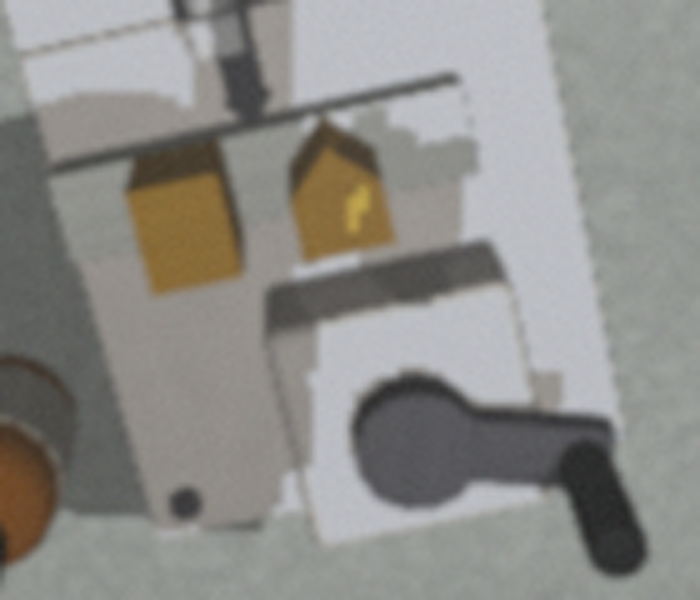

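The crop confirms it: the arrow rider is at crop (340,200) with its top-face tip at (328,148). The square rider is at (190,230) and the dark pointer tip at (248,120). Next I'll measure the stand, pointer, tip, pin and board.

```bash
cat >> h.py <<'E'
def load(fn):
    f=np.load(fn+".npz");return f["p"],f["d"],dict(eef_pos=f["pos"],eef_rot=f["rot"])
def sub(p,uv,w=4):
    g=cv2.cvtColor(p,cv2.COLOR_RGB2GRAY)
    return cv2.cornerSubPix(g,np.float32(uv).reshape(-1,1,2),(w,w),(-1,-1),(3,50,.01))[:,0]
def fit2(A,B):
    """rigid 2D: B = R A + t"""
    A=np.asarray(A,float);B=np.asarray(B,float);a=A.mean(0);b=B.mean(0);X=A-a;Y=B-b
    th=np.arctan2((X[:,0]*Y[:,1]-X[:,1]*Y[:,0]).sum(),(X*Y).sum());R=np.array([[np.cos(th),-np.sin(th)],[np.sin(th),np.cos(th)]])
    t=b-R@a;return th,R,t,(X@R.T-Y)
E
python3 - <<'E'
from h import *
p,d,s=load("w_stand")
uv=sub(p,[(358,38),(380,170),(198,78),(227,183)]);print(uv.tolist())
W=ray("wrist",uv,8,st=s)[:,:2]
M=[(-80,-70),(-80,70),(90,-70),(90,70)]
print("depth z chk",[float(d[int(v)+3,int(u)-3]) for u,v in uv[:2]])
th,R,t,r=fit2(M[:3],W[:3]);print("3pt",th,t,r.round(1).tolist())
cr=lambda x,y:(230+x/5,195+y/5)
for n,q,h in(("pointer",cr(248,122),44),("tip",cr(328,148),44),("hub",cr(412,445),52),("pintop",cr(617,552),86),("sqTL",cr(130,190),44),("sqTR",cr(222,172),44)):
    w=ray("wrist",q,h,st=s)[0,:2];print(n,w.round(1),((w-t)@R).round(1))
p,d,s=load("w_board")
uv=sub(p,[(248,110),(329,115),(318,249),(244,247)]);print(uv.tolist())
W=ray("wrist",uv,8,st=s)[:,:2]
th,R,t,r=fit2([(80,45),(80,-45),(-80,-45),(-80,45)],W);print("board",th,t,r.round(1).tolist())
w=ray("wrist",(286.5,186),34,st=s);print("rib",w)
# gripper-free wrist depth sanity
print(d[150,265],d[186,286],d[60,150])
E
```

```text
[[358.195556640625, 35.73453903198242], [380.0, 170.0], [197.22584533691406, 78.18317413330078], [224.93455505371094, 181.0313720703125]]
depth z chk [303.0357666015625, 346.0704040527344]
3pt -1.3648668387187166 [471.33281855  67.62582078] [[-1.4, 0.9], [1.5, 0.9], [-0.1, -1.8]]
pointer [564.5  46.7] [39.5 86.9]
tip [570.7  63.2] [24.7 96.3]
hub [635.5  79.4] [ 22.  163.1]
pintop [640.9 115.7] [-12.4 175.8]
sqTL [578.5  21.5] [67.1 95.5]
sqTR [575.2  40.9] [47.4 96.2]
[[247.7949676513672, 108.90209197998047], [329.174560546875, 113.96588897705078], [316.07061767578125, 249.1416778564453], [244.09820556640625, 245.0184326171875]]
board -0.09145049748899639 [ 529.47254771 -293.01782668] [[1.0, 0.6], [0.8, -0.8], [-0.8, -0.8], [-0.9, 1.0]]
rib [[ 531.24969297 -295.43939688   34.        ]]
339.9157 326.7597 324.10037
```

```bash
cat >> h.py <<'E'
TH=-1.3649;RS=np.array([[np.cos(TH),-np.sin(TH)],[np.sin(TH),np.cos(TH)]]);TS=np.array([471.33,67.63])
def S(x,y): return RS@[x,y]+TS
def pin(a): return S(20-36*np.cos(a),165-36*np.sin(a))
def crank(a0,a1,z=87):
    f=lambda a:pose(TH+np.pi/2+a)
    ctrl.gripper_to(40)
    ctrl.move_ptp([*pin(a0),145],f(a0)); ctrl.move_l([*pin(a0),z],f(a0),vel=120)
    ctrl.gripper_to(0,40); s=sensors.read_state();print("grip",s["grip_width"],s["grasp_force"])
    for a in np.linspace(a0,a1,max(2,int(abs(a1-a0)/.2)+2))[1:]: ctrl.move_l([*pin(a),z],f(a),vel=60)
    s=sensors.read_state();print("end",s["grip_width"],np.round(s["force"],1),s["t"])
    ctrl.gripper_to(40); ctrl.move_l([*pin(a1),145],vel=200)
E
python3 - <<'E'
from h import *
crank(-.33,-.33-1.85)
ctrl.move_ptp((540,50,190),pose(-1.6)if 0 else pose(-1.365))
wrist("w2");print(sensors.read_state()["t"],np.round(sensors.read_state()["q"],2))
E
```

```text
grip 0.024043782256006042 0.0
end -0.35238230443779006 [ 0.8 -0.   0.2] 10.4667
12.0917 [-0.07  0.17  1.65  0.    1.32  1.3 ]
```

View pics/w2.png

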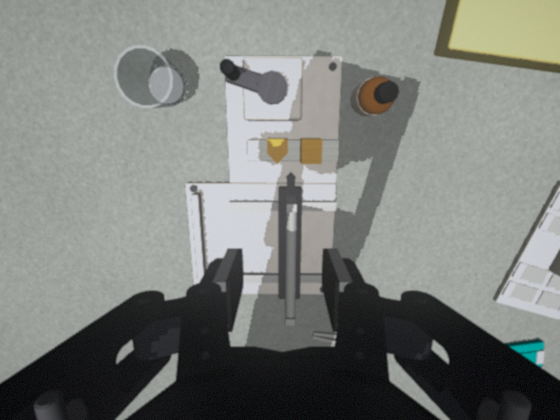

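The fingers closed fully (width 0), so they missed the pin and nothing moved. w2 is aligned with the stand: pin top at (229,68), hub (272,87), arrow tip about (277,163), pointer tip about (291,177), and plate corners at (187,183), (342,57), (226,57) and (335,294). I'll re-measure from this view.

```bash
python3 - <<'E'
from h import *
p,d,s=load("w2")
uv=sub(p,[(187,183),(342,57),(226,57),(335,294)],3);print(uv.tolist())
for q in [(229,68)]: print("pin depth",d[68,229],"hub",d[87,272],"table",d[30,300])
W=ray("wrist",uv,8,st=s)[:,:2]
M=[(-80,70),(90,200),(-30,200),(90,-70)]
th,R,t,r=fit2(M,W);print(th,t,r.round(1).tolist())
for n,q,h in(("pin",(229,68),86),("hub",(272,87),52),("pointer",(291,177),44),("tip",(277,163),44)):
    w=ray("wrist",q,h,st=s)[0,:2];print(n,w.round(1),((w-t)@R).round(1),"old",((w-TS)@RS).round(1))
print(pin(-.33))
T=optics.camera_params("wrist")["T_tool_cam"];R0=s["eef_rot"]@T[:3,:3];o=s["eef_rot"]@T[:3,3]+s["eef_pos"]
K=optics.camera_params("wrist")["mtx"]
def pt(u,v):return R0@(np.linalg.inv(K)@[u,v,1]*d[v,u])+o
for q in((229,68),(227,68),(230,70),(272,87),(300,60),(300,30)):print(q,pt(*q).round(1))
E
```

```text
[[187.0, 183.0], [342.0, 57.0], [227.96437072753906, 58.6119499206543], [335.0, 294.0]]
pin depth 235.71747 hub 271.70523 table 305.93024
-1.3603723097944633 [470.96549463  62.87060737] [[-1.8, -0.7], [1.8, -2.4], [1.2, 2.9], [-1.3, 0.3]]
pin [640.2 113.8] [-14.4 176.1] old [-10.6 174.7]
hub [637.1  80.2] [ 17.8 166. ] old [ 21.6 164.8]
pointer [560.   46.1] [35.  83.5] old [39.2 82.4]
tip [570.7  62.4] [21.3 97.5] old [25.4 96.2]
[641.39005655 117.50892712]
(229, 68) [640.1 113.6  86.8]
(227, 68) [639.7 115.   87.4]
(230, 70) [639.  112.9  85.6]
(272, 87) [637.   80.2  52.1]
(300, 60) [666.3  60.2  38.4]
(300, 30) [7.009e+02 6.570e+01 1.000e-01]
```

The pin measures (640, 114, 86) in both views, and it should have been inside the pads. I'll check from the depth image where the fingertips really are in the tool frame.

```bash
python3 - <<'E'
from h import *
c=optics.camera_params("wrist");T=c["T_tool_cam"];Ki=np.linalg.inv(c["mtx"])
for fn in("w2","w_stand"):
    p,d,s=load(fn)
    v,u=np.mgrid[:420,:560];P=(np.stack([u,v,np.ones_like(u)],-1)@Ki.T*d[...,None])@T[:3,:3].T+T[:3,3]
    m=(d>0)&(P[...,2]<60)&(abs(P[...,1])<80)
    Q=P[m];print(fn,np.percentile(Q,[0,1,50,99,100],axis=0).round(0).tolist())
    for vv in(252,262,275,290,310):
        for uu in(175,185,215,225,235,245): print((uu,vv),P[vv,uu].round(0),end=" ")
        print()
    big=m&(P[...,2]>np.percentile(Q[:,2],99)-2);print(P[big][:5].round(0))
print(sensors.read_state()["eef_pos"])
E
```

```text
w2 [[-13.0, -65.0, -115.0], [-11.0, -60.0, -114.0], [11.0, -1.0, -91.0], [20.0, 58.0, -25.0], [21.0, 63.0, -13.0]]
(175, 252) [ -80. -132.  189.] (185, 252) [ -80. -120.  189.] (215, 252) [-77. -81. 181.] (225, 252) [-77. -69. 182.] (235, 252) [ 11. -23. -23.] (245, 252) [-77. -45. 182.] 
(175, 262) [ -94. -133.  190.] (185, 262) [ -93. -121.  189.] (215, 262) [  7. -32. -25.] (225, 262) [ 10. -26. -33.] (235, 262) [ 11. -21. -34.] (245, 262) [-90. -46. 182.] 
(175, 275) [-111. -135.  190.] (185, 275) [-110. -122.  188.] (215, 275) [  7. -29. -38.] (225, 275) [ 11. -23. -46.] (235, 275) [  7. -21. -39.] (245, 275) [-104.  -46.  175.] 
(175, 290) [-132. -137.  189.] (185, 290) [-132. -124.  189.] (215, 290) [ 12. -24. -59.] (225, 290) [  7. -23. -51.] (235, 290) [  1. -21. -41.] (245, 290) [-128.  -47.  182.] 
(175, 310) [  7. -37. -64.] (185, 310) [ 11. -32. -70.] (215, 310) [ 16. -20. -78.] (225, 310) [ 17. -17. -79.] (235, 310) [ -8. -21. -42.] (245, 310) [-161.  -49.  189.] 
[[ 11. -27. -18.]
 [ 11. -26. -18.]
 [ 10. -26. -17.]
 [ 11. -25. -19.]
 [ 11. -25. -18.]]
w_stand [[-13.0,
[... 416 characters left out ...]
.] (245, 262) [-94. -47. 191.] 
(175, 275) [ 11. -43. -45.] (185, 275) [  5. -43. -34.] (215, 275) [-111.  -85.  189.] (225, 275) [-96. -66. 160.] (235, 275) [-97. -55. 163.] (245, 275) [-112.  -48.  190.] 
(175, 290) [  5. -43. -47.] (185, 290) [ -2. -44. -35.] (215, 290) [-103.  -74.  140.] (225, 290) [-102.  -63.  138.] (235, 290) [-104.  -52.  141.] (245, 290) [-132.  -48.  190.] 
(175, 310) [ -3. -43. -49.] (185, 310) [-10. -43. -39.] (215, 310) [-111.  -69.  114.] (225, 310) [-112.  -59.  115.] (235, 310) [-162.  -62.  191.] (245, 310) [-161.  -49.  190.] 
[[ 11. -50. -29.]
 [ 11. -49. -30.]
 [ 11. -49. -29.]
 [ 10. -49. -28.]
 [ 11. -48. -30.]]
[540.35983897  50.00415487 189.04981563]
```

The measured fingertips lie about 13 to 25 mm *behind* the TCP, and not the stated 25 mm ahead. The table depth in the same frame is correct to 1 mm. That explains the miss: the tips closed above the pin's top. I'll quantify the offset at narrow openings and then check it by touch.

```bash
python3 - <<'E'
from h import *
c=optics.camera_params("wrist");T=c["T_tool_cam"];Ki=np.linalg.inv(c["mtx"])
v,u=np.mgrid[:420,:560]
for w in(30,2):
    ctrl.gripper_to(w);p,d,s=wrist(f"g{w}")
    P=(np.stack([u,v,np.ones_like(u)],-1)@Ki.T*d[...,None])@T[:3,:3].T+T[:3,3]
    m=(d>0)&(P[...,2]<60)&(abs(P[...,1])<80);z=P[m][:,2];print(w,s["grip_width"],np.sort(z)[-10:].round(1),np.percentile(P[m&(P[...,2]>z.max()-6)],[0,50,100],axis=0).round(1).tolist())
# touch on bare base plate between lip and bar, stand (-25,0), z 8
x,y=S(-30,-20)
ctrl.move_ptp([x,y,100],pose(TH+np.pi/2))
hit=ctrl.move_l([x,y,-12],vel=40,threshold=4);s=sensors.read_state();print(hit,s["eef_pos"],np.round(s["force"],1),s["t"],ctrl.tcp_to_tips)
ctrl.move_l([x,y,100],vel=250)
E
```

```text
30 29.889990911564894 [-13.2 -13.1 -12.8 -12.7 -12.6 -12.6 -12.5 -12.4 -12.3 -11. ] [[-11.2, -21.9, -16.9], [0.8, -15.5, -15.6], [10.8, 20.5, -11.0]]
2 2.1829514612297003 [-16.6 -16.6 -16.5 -16.3 -16.3 -16.1 -16.1 -16.  -16.  -15.8] [[6.2, -14.3, -21.7], [10.6, -1.8, -19.1], [11.3, 12.9, -15.8]]
True [445.6258033   92.9055763   -3.95032859] [-0.1  0.4  5.1] 16.45 25.0
```

Touching the 8 mm base plate gives contact at TCP z = -3.95, so the real tips are at tool z = -12 (stated +25). The whole grasp geometry sits 37 mm farther back. I'll apply that offset and retry the crank.

```bash
sed -i 's/^TH=-1.3649/TH=-1.363/; s/TS=np.array(.*/TS=np.array([470.7,65.3])/; s/z=87/z=50/; s/145/112/g' h.py
python3 - <<'E'
from h import *
crank(-.33,-.33-1.78)
ctrl.move_ptp((540,50,170),pose(TH))
p,d,s=wrist("w3");print(sensors.read_state()["t"])
cv2.imwrite("pics/crop3.png",cv2.resize(p[40:220,160:360,::-1],None,fx=3.3,fy=3.3,interpolation=2))
E
```

```text
grip 10.015180054648473 38.99346470832825
end 10.40747028096926 [0.9 2.6 4.8] 22.4667
24.0
```

View pics/crop3.png

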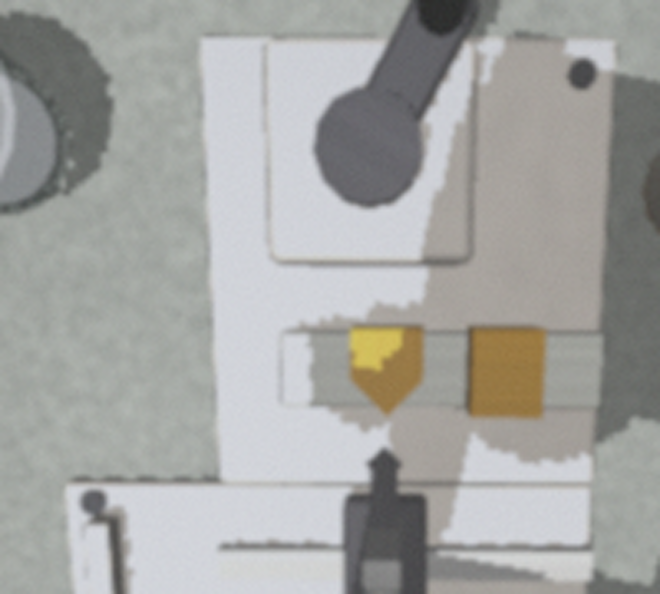

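The crop shows the pointer tip at (384,452) and the arrow tip at (387,415), nearly in line. I'll refine with subpixel measurements and refit the stand from the plate edges in this view.

```bash
python3 - <<'E'
from h import *
p,d,s=load("w3")
hsv=cv2.cvtColor(p,cv2.COLOR_RGB2HSV)
c=lambda x,y:(160+x/3.3-.35,40+y/3.3-.35)
# brass top: axis of symmetry per row; pointer dark rows
br=(hsv[...,1]>110)&(hsv[...,0]>12)&(hsv[...,0]<35)
g=p.astype(int).sum(2)
def st(u,v,h):
    w=ray("wrist",(u,v),h,st=s)[0,:2];return ((w-TS)@RS).round(2)
print("arrow rows")
for v in range(138,168,2):
    k=np.where(br[v,255:292])[0]+255
    if len(k):print(v,k.min(),k.max(),st((k.min()+k.max())/2,v,44))
print("pointer rows")
for v in range(174,192):
    r=g[v,262:292].astype(float);w=np.clip(r.max()*.6-r,0,None)
    if w.sum()>0:print(v,((w*np.arange(262,292)).sum()/w.sum()).round(2),st((w*np.arange(262,292)).sum()/w.sum(),v,44),int(w.sum()))
for n,q,m in(("(-80,70)",(65,482),8),("(-30,200)",(203,38),8),("(90,200)",(615,40),8),("(90,70..)",(591,482),8),("hub",(369,147),52)):
    print(n,st(*c(*q),m))
E
```

```text
arrow rows
140 267 286 [ 23.43 120.09]
142 267 287 [ 23.87 118.34]
144 267 287 [ 23.86 116.58]
146 267 286 [ 23.39 114.82]
148 267 286 [ 23.38 113.05]
150 267 287 [ 23.81 111.27]
152 267 286 [ 23.35 109.49]
154 267 286 [ 23.33 107.7 ]
156 269 285 [ 23.77 105.91]
158 271 283 [ 23.76 104.11]
160 273 281 [ 23.74 102.3 ]
162 275 279 [ 23.73 100.49]
164 277 277 [23.71 98.67]
pointer rows
176 276.0 [22.7  87.63] 27
177 276.19 [22.86 86.69] 335
178 276.31 [22.97 85.76] 690
179 276.31 [22.97 84.83] 964
180 276.13 [22.79 83.89] 1264
181 276.21 [22.85 82.95] 1165
182 276.26 [22.89 82.01] 1020
183 276.19 [22.82 81.07] 967
184 276.21 [22.83 80.13] 971
185 276.25 [22.86 79.18] 912
186 276.12 [22.73 78.24] 547
187 276.03 [22.64 77.29] 683
188 275.88 [22.49 76.34] 1025
189 276.12 [22.7  75.39] 1413
190 276.82 [23.36 74.43] 3177
191 277.17 [23.67 73.48] 3525
(-80,70) [-80.    71.99]
(-30,200) [-28.6 200.2]
(90,200) [ 88.82 199.26]
(90,70..) [87.92 71.43]
hub [ 19.78 165.64]
```

The pointer is 0.8 mm short of the arrow's axis, so I'll nudge it by +0.1 rad. Meanwhile the stand fit holds to 1–2 mm at the corners and hub.

```bash
python3 - <<'E'
from h import *
crank(-2.11,-2.01)
ctrl.move_ptp((540,50,170),pose(TH))
p,d,s=wrist("w4");print(sensors.read_state()["t"])
hsv=cv2.cvtColor(p,cv2.COLOR_RGB2HSV);br=(hsv[...,1]>110)&(hsv[...,0]>12)&(hsv[...,0]<35)
g=p.astype(int).sum(2)
st=lambda u,v,h:((ray("wrist",(u,v),h,st=s)[0,:2]-TS)@RS)
A=[];B=[]
for v in range(138,166):
    k=np.where(br[v,255:292])[0]+255
    if len(k):A.append(st((k.min()+k.max())/2,v,44)[0])
for v in range(177,186):
    r=g[v,262:292].astype(float);w=np.clip(r.max()*.6-r,0,None);B.append(st((w*np.arange(262,292)).sum()/w.sum(),v,44)[0])
print(np.mean(A),np.std(A),np.mean(B),np.std(B))
p,d,s=load("w_board");print(ray("wrist",[(286.5,186)],34,st=s))
P,D,s2=load("w2")
E
```

```text
grip 10.258458981503484 39.1427618265152
end 10.605153199402546 [-0.5  0.1  5.1] 26.1417
27.675
23.44959229446254 0.42311966505773274 23.393716738220796 0.060581054240805794
[[ 530.43503717 -293.87390916   34.        ]]
```

The pointer and arrow tip now agree within about 0.1 mm. Next I'll grasp the board by its rib, checking IK for the tilted placing pose first.

```bash
cat >> h.py <<'E'
def place(Ex,Ez,deg,y=0):
    t=np.radians(deg);x3=np.r_[RS[:,0],0];y3=np.r_[RS[:,1],0];z3=np.array([0,0,1.])
    n=-np.sin(t)*x3+np.cos(t)*z3;ax=np.cos(t)*x3+np.sin(t)*z3
    R=np.c_[np.cross(y3,-n),y3,-n]
    return np.r_[S(Ex,y),Ez]+80*ax+2*n,R
E
python3 - <<'E'
from h import *
c=np.array([530.,-293.5]);R=pose(1.479)
P,Rp=place(-51,80,43);print(P,ctrl.solve_ik(P,Rp),ctrl.solve_ik(place(-57,8,40.4)[0],place(-57,8,40.4)[1]))
ctrl.gripper_to(40)
ctrl.move_ptp([*c,70],R);ctrl.move_l([*c,2],vel=100)
ctrl.gripper_to(0,60);s=sensors.read_state();print(s["grip_width"],s["grasp_force"],s["t"])
ctrl.move_l([*c,170],vel=200)
p,d,s=wrist("w5");print(sensors.read_state()["grip_width"],np.round(sensors.read_state()["force"],1),sensors.read_state()["t"])
E
```

```text
[471.96759437  59.28787727 136.02257621] [ 0.40850057  0.28221934  1.84486794 -0.767353    1.29665363  0.52673442] [ 0.39358484  0.39350668  1.87068552 -0.7659744   1.16509463  0.60479189]
14.742094702693734 61.5127694606781 31.9417
14.465046030464833 [-0.3 -0.6 -3.5] 32.9833
```

View pics/w5.png

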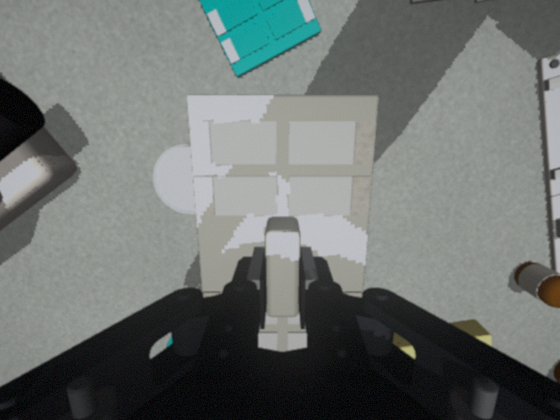

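The board is held by the rib, with its far-edge corners at (188,96) and (377,97). I'll measure its offset in the grip from those, then place it: lower to touch, slide to the lip, settle on the bar, release.

```bash
python3 - <<'E'
from h import *
p,d,s=load("w5")
c=optics.camera_params("wrist");T=c["T_tool_cam"];Ki=np.linalg.inv(c["mtx"])
uv=sub(p,[(188,96),(377,97)],3)
def onz(q,z):
    r=T[:3,:3]@Ki@[*q,1];return T[:3,3]+r*(z-T[2,3])/r[2]
C=np.array([onz(q,-6) for q in uv]);print(C.round(1).tolist())
e=-80-C[:,0].mean();yaw=np.arctan2(C[1,0]-C[0,0],C[1,1]-C[0,1]);print("e",e,"yaw",yaw,"ymid",C[:,1].mean())
if abs(e)>6: raise SystemExit("check")
y0=-C[:,1].mean() if abs(C[:,1].mean())>1.5 else 0
def pl(Ex,Ez,deg):
    P,R=place(Ex,Ez,deg);return P-e*(-R[:,0]),R
f=lambda:np.round(sensors.read_state()["force"],1)
ctrl.move_l([530,-293.5,215],vel=250)
ctrl.move_ptp(*pl(-51,100,43));print(sensors.read_state()["t"])
ctrl.move_l(*pl(-51,18,43),vel=150)
ctrl.hold(.2);h=ctrl.move_l(*pl(-51,3,43),vel=25,threshold=4)
P0,R0=pl(-51,8,43);q=np.array(sensors.read_state()["eef_pos"]);dz=q[2]-P0[2];print("touch",h,"dz",dz,f())
# slide to the lip 1 mm above contact
P,R=pl(-51,8+dz+1,43);ctrl.move_l(P,R,vel=40);ctrl.hold(.1)
h=ctrl.move_l(*pl(-63,8+dz+1,43),vel=25,threshold=4)
q=np.array(sensors.read_state()["eef_pos"]);Ex=-51+(RS.T@(q-P)[:2])[0];print("lip",h,"Ex",Ex,f(),sensors.read_state()["t"])
np.save("pl.npy",[e,dz,Ex])
wrist("w6");p,_=optics.grab_frame("scene");cv2.imwrite("pics/s6.png",cv2.resize(p[150:300,190:390,::-1],None,fx=4,fy=4,interpolation=2))
E
```

```text
[[82.3, -42.9, -6.0], [81.9, 44.3, -6.0]]
e -162.08378657190065 yaw -0.004133732862344058 ymid 0.6882260932594129check
```

The guard stopped it on my sign error: the visible edge is at tool x = +82, so the board sits 2.1 mm towards its lower end. I'll fix that and go on.

```bash
python3 - <<'E'
from h import *
e=2.1
def pl(Ex,Ez,deg):
    P,R=place(Ex,Ez,deg);return P-e*R[:,0],R
f=lambda:np.round(sensors.read_state()["force"],1)
ctrl.move_l([530,-293.5,215],vel=250)
ctrl.move_ptp(*pl(-51,100,43));print(sensors.read_state()["t"])
ctrl.move_l(*pl(-51,18,43),vel=150)
ctrl.hold(.2);h=ctrl.move_l(*pl(-51,3,43),vel=25,threshold=4)
P0,R0=pl(-51,8,43);q=np.array(sensors.read_state()["eef_pos"]);dz=q[2]-P0[2];print("touch",h,"dz",dz,f())
P,R=pl(-51,8+dz+1,43);ctrl.move_l(P,R,vel=40);ctrl.hold(.1)
h=ctrl.move_l(*pl(-63,8+dz+1,43),vel=25,threshold=4)
q=np.array(sensors.read_state()["eef_pos"]);Ex=-51+(RS.T@(q-P)[:2])[0];print("lip",h,"Ex",Ex,f(),sensors.read_state()["t"])
np.save("pl.npy",[e,dz,Ex])
p,_=optics.grab_frame("scene");cv2.imwrite("pics/s6.png",cv2.resize(p[150:300,190:390,::-1],None,fx=4,fy=4,interpolation=2))
E
```

```text
35.55
touch True dz 0.92262250570883 [-0.4  2.3  4.6]
lip True Ex -58.76428365442353 [ 1.7 -3.7 -1.5] 37.6417
```

View pics/s6.png

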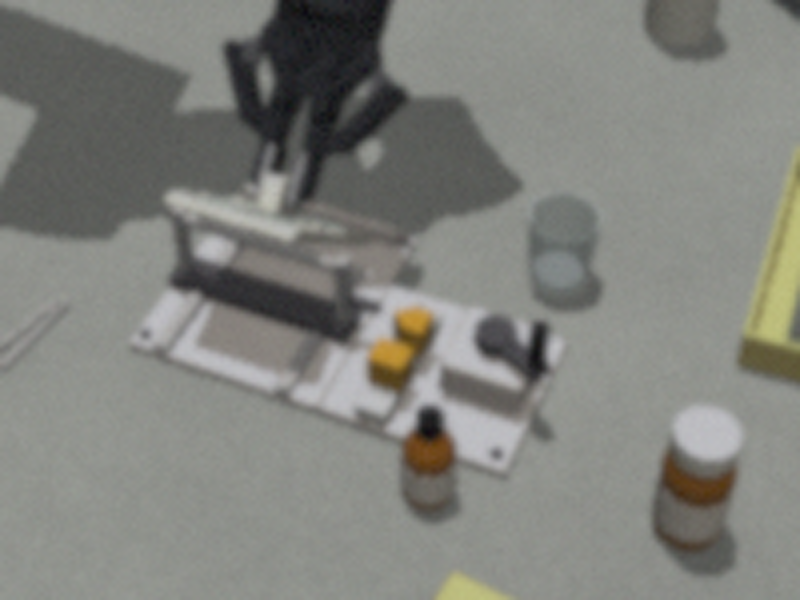

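The board is between the posts, over the bar at crop (240,220), with its lower edge touching the lip. I'll back off 0.7 mm, tilt onto the bar, lower to touch and release.

```bash
python3 - <<'E'
from h import *
e,dz,Ex=np.load("pl.npy");Ex+=.7
def pl(Ex,Ez,deg):
    P,R=place(Ex,Ez,deg);return P-e*R[:,0],R
f=lambda:np.round(sensors.read_state()["force"],1)
ctrl.move_l(*pl(Ex,8+dz+1,43),vel=30);ctrl.hold(.1)
h=ctrl.move_l(*pl(Ex,8+dz+.3,40.8),vel=20,threshold=4);print("tilt",h,f())
h=ctrl.move_l(pl(Ex,8+dz-2,40.8)[0],vel=15,threshold=3) if not h else h;print("down",h,f())
ctrl.gripper_to(30);ctrl.hold(.3)
s=sensors.read_state();R=np.array(s["eef_rot"]);P=np.array(s["eef_pos"])
ctrl.move_l(P-60*R[:,2],vel=120)
ctrl.move_l(P-60*R[:,2]+[0,0,90],vel=250)
ctrl.move_ptp((520,45,215),pose(TH))
wrist("w7");p,d=optics.grab_frame("top");np.savez("t7.npz",p=p,d=d);print(sensors.read_state()["t"])
E
```

```text
tilt False [ 0.4 -0.3 -3.1]
down True [-0.8  0.7  4.3]
41.25
```

View pics/w7.png

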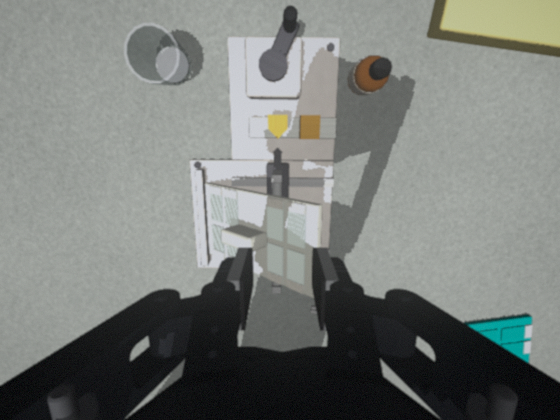

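The board leans behind the lip, with its upper edge at u≈320 past the bar and the pointer (278,152) under the arrow tip (278,137). The lower half is partly hidden, so I'll take one more view from closer to the robot and measure squareness and centring from depth.

```bash
python3 - <<'E'
from h import *
ctrl.move_ptp((430,25,215),pose(TH));p,d,s=wrist("w8");print(sensors.read_state()["t"])
c=optics.camera_params("wrist");T=c["T_tool_cam"];Ki=np.linalg.inv(c["mtx"])
v,u=np.mgrid[:420,:560]
P=(np.stack([u,v,np.ones_like(u)],-1)@Ki.T*d[...,None])@T[:3,:3].T+T[:3,3]
W=P@s["eef_rot"].T+s["eef_pos"];X=np.concatenate([(W[...,:2]-TS)@RS,W[...,2:]],-1)
t=np.radians(40.5);n=np.array([-np.sin(t),0,np.cos(t)]);E=np.array([-57.5,0,8])
h=(X-E)@n;al=(X-E)@[np.cos(t),0,np.sin(t)]
m=(d>0)&(abs(h-8)<5)&(al>8)&(al<165)&(abs(X[...,1])<60);Q=X[m]
sol=np.linalg.lstsq(np.c_[Q[:,:2],np.ones(len(Q))],Q[:,2],rcond=None)[0]
nn=np.array([-sol[0],-sol[1],1]);nn/=np.linalg.norm(nn);print(len(Q),"pitch",np.degrees(np.arctan(sol[0])),"roll(y slope)",np.degrees(np.arctan(sol[1])),"h",np.median(h[m]))
for a in range(10,170,15):
    k=m&(abs(al-a)<5)
    if k.sum()>20:y=X[k][:,1];print(a,np.percentile(y,[.5,99.5]).round(1))
for yy in range(-40,50,20):
    k=m&(abs(X[...,1]-yy)<6)
    if k.sum()>20:print("y",yy,"along",np.percentile(al[k],[1,99]).round(1))
hsv=cv2.cvtColor(p,cv2.COLOR_RGB2HSV)
cv2.imwrite("pics/crop8.png",cv2.resize(p[0:300,130:430,::-1],None,fx=2,fy=2,interpolation=2))
E
```

```text
41.7583
10365 pitch 39.88365381139393 roll(y slope) -0.37521048790417094 h 8.397536525731672
10 [-43.   44.9]
25 [-43.1  44.4]
40 [-44.   44.4]
55 [-43.5  44.6]
70 [-44.   44.7]
85 [-43.7  44.7]
100 [-57.7  54.1]
115 [-43.4  44.6]
130 [-44.   44.6]
145 [-43.6  44.4]
160 [-43.8  44.4]
y -40 along [ 13.5 159.3]
y -20 along [ 12.9 159.4]
y 0 along [ 10.4 159.5]
y 20 along [ 12.6 159.4]
y 40 along [ 12.4 159.4]
```

View pics/crop8.png

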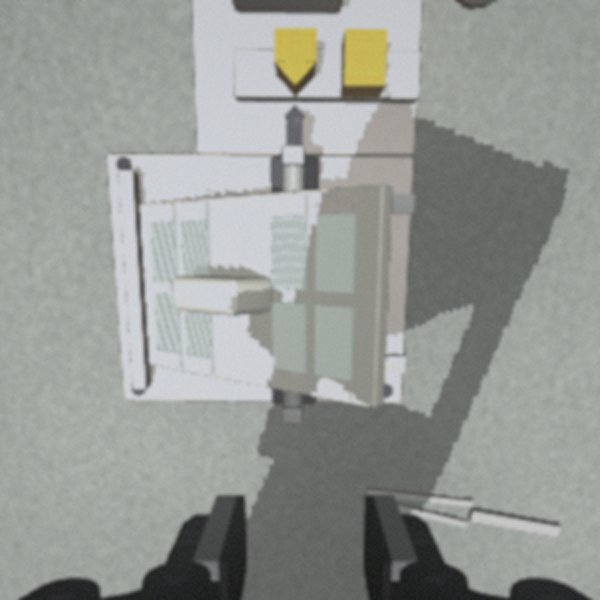

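The crop shows the board square (side edges at y about ±44 along its full length) and centred within 0.5 mm. Its lower edge is at the lip (140,280), it lies on the bar at 39.9°, and the pointer (294,108) is under the arrow tip (296,88). Nothing touches it, so I'm handing in.

```bash
python3 -c "
from h import *
print(ctrl.finish_job(),sensors.read_state()['t'])"
```

```text
the job is handed in; nothing more can be done
the job is handed in; nothing more can be done
```

Job handed in at about 42 s: the pointer is on the arrow rider to about 0.1 mm by measurement, and the board leans square and centred behind the lip on the bar; the fingertips really sit 37 mm farther back than `ctrl.tcp_to_tips` states, which made my first crank grasp miss (nothing moved), so I corrected for it after a touch check.

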